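Add a tin to the ratchet tin rail

ROBOT

A 7-joint arm with a two-finger parallel gripper is mounted at the origin on a cart in front of the work surface, level with it; the furniture and walls round the work are solid. World frame = base frame: x ahead of the robot, y to its left, z up, the work surface at z = 0. Lengths are in m, angles in rad, forces in N, time in s.
With the tool pointing down it reaches from about 0.4 to 0.85 m from the base axis. Payload 10.4 kg.
Tool frame: the origin (TCP) lies on the centre line of the jaws, within the pads' length; the fingertips stand 8 mm ahead of it and the grasp point (between the pads) lies 11 mm behind it (r.finger_overhang is the distance from the TCP to the fingertips, in m); z points along the fingers, y is the line along which they close (so a half turn about z gives the same grasp; the last joint's range is limited). The gripper opens to 87 mm and grips with 3 to 60 N. Pads are 19 mm wide; open, the fingers measure 117 mm over their backs; the gripper's body (75 mm by 190 mm) begins 51 mm behind the grasp point.
Start: joints at [1.117, 0.332, -0.065, 1.46, 0.022, 1.35, -0.088], TCP at [0.261, -0.568, 0.231] pointing down, gripper open.
Joint ranges: [-2.6, 2.6], [-0.5, 2.12], [-1.47, 1.34], [0.16, 2.42], [-1.27, 4.41], [0.06, 2.06], [-2.6, 2.6]. Speed limits (rad/s): [2.22, 2.22, 2.79, 2.79, 3.14, 3.14, 3.14].

INTERFACE

Orientations are given as a unit quaternion [x, y, z, w].
In Python, from bench import r, vision gives the robot as it stands.
- The arm moves only by the tool drive_tool, never from a script. Its argument "series" is a list of rows, each a list of 2 entries, a list of its own where there are three numbers: the shift along the world's x, y, z in cm, then the turn about the world's z in degrees. A call has exactly 10 rows; each row shifts and turns the commanded pose from where the row before left it; what a row does not reach is not made up. A row lasts 1/8 s, in which the tool goes at most 62.5 mm and 10.7 degrees, less where a joint would pass 70% of its speed; a pose out of reach is approached as far as the arm can. A call with a gripper value outside its range is refused whole. "hand" is the closure, from 0 (fully open) to 1 (shut), set as the call begins (left out, the last holds). The fingers move at their own pace and stop on an object; "newtons" is the grip in N (left out, the last holds). Time passes only in rows, so rows that do not move let the fingers close, or fill a call up. It gives the time, the measured TCP pose, the force, the opening and the grip force at its end, in the units of the state.
- r.read_state(): the state, without advancing time (a new reading comes with each control period).
- vision.camera(name): name is "side" or "top"; returns a dict with "color" (480x640x3 uint8, red, green, blue), "intrinsics" (3x3 intrinsics, pixels), "k1" (the pictures are not rectified: a ray, as slopes to the right and down, at radius r is drawn at 1 + k1 r^2 times it, then the intrinsics apply), "R" (3x3) and "t" (3): a world point X has camera coordinates R X + t. Camera axes: x right, y down, z forward; pixel columns grow to the right and rows downward; lengths in m; the calibration is good to about 2 mm. A picture is of the moment at which its call begins. There is no depth.
- r.close_job(): hands the job in; it is judged then, once.
The state is a dict: "time": time; "joint_positions": joint angles; "joint_vel": joint speeds; "joint_torque": joint torques, N m; "ee_pos": TCP position; "eef_rot": TCP orientation; "ft_force": force on the tool from outside, world axes, zero at the start; "torque": the same for the moment, N m; "width": finger opening in m; "grip_force": force on a finger pad.
Only numpy, scipy, OpenCV 4.12 (cv2) and the standard library are available. Lean on these libraries where they do the work, as an engineer would, in place of code of your own. Each camera call takes 0.05 s, during which the arm holds its last target. There are 200 camera calls.

TASK

Put the loose tin into the row on the tin rail without gripping or lifting anything: with the fingertips press down the ratchet release on the sliding stop and, keeping it pressed, push the stop back along its bar all the way to the end of its travel. Then gently push the loose tin across the table into the gap, right back against the bar, and push the stop up again until the three tins are held snug side by side. Leave the other things on the table where they are.

Things in the scene. Friction and masses are not known exactly. Their poses are not given: they have to be found in the camera images.
- tin_rail: Steel tin rail fixed to the table (place and yaw vary). A toothed bar, 20 wide, 24 high, runs along its y; tins stand on the table with their backs to the bar's front at x = -10 mm. Left end (+y): fixed cheek, 48 high, reaching to x = -82, inner face y = +165. Right end: end stop 32 high, y = -190 to -202. Origin: on the table under the bar's middle line; +x away from the robot, +y left, z up.
- stop (a joint): Opening of the sliding stop (m): clear width to the fixed cheek = 0.150 + value. Grows as it moves to rail -y (right), end of travel 0.115; two tins fill 0.001, three 0.076. About 2 N friction, stays where left. It can always be pushed shut, clicking over teeth 8 mm apart (a few N more); it opens only while the release is held pressed (else blocked within 8 mm).
- release (a joint): Angle of the release lever on the stop (rad): 0 let go with the pawl deep between two teeth (up to 0.17 if it happens to rest on a tooth), 0.30 fully down; the pawl is clear of the teeth from 0.17 on. A spring returns it: about 2.5 N at the pad to start it, 6 N fully down.
- thumb_pad (a point): Middle of the top of the release lever's ribbed steel thumb pad, 26 across the bar, 27 along it, over the bar's middle line, 23 mm outside the stop's face. At release 0 its middle is 48 mm above the table and it slopes up away from the hump by 0.3 rad (free end 52 high, 10 mm outside the face); fully pressed it is level, 41 mm high. The point moves with the lever.
- stop_face (a point): Point in the plane of the sliding stop's inner face (which touches the tins), over the bar's middle line, 25 mm above the table, at rail y = 0.015 m - stop. The stop's cheek, 6 thick, reaches forward to rail x = -80 mm and is 48 mm high; over the bar it is 36 mm high.
- stop_end (a point): Middle of the outer end wall of the sliding stop, 45 mm above the table, 80 mm outside the inner face; the wall is black, 33 mm wide, 26 to 60 mm above the table. Pushing here to rail +y closes the stop.
- tin_end: Tin of 75.3 mm diameter and 58 mm height, 0.2 to 0.36 kg, standing in the row next to the fixed cheek. Origin: centre of its underside; z up. All three tins are alike. When a tin touches the bar its origin is at rail x = -48 mm.
- tin_mid: The second tin in the row, like tin_end, between tin_end and the sliding stop.
- tin_loose: The loose tin, like the others, standing upright on the table 140 to 170 mm before the bar's middle line, in front of the row. Origin: centre of its underside.
- salt_shaker: Bystander: clear salt shaker with grey top, 44 mm wide and 90 high, standing before the right end of the rail; origin at the centre of its underside. Leave alone.
- garlic: Bystander: garlic bulb, 60 mm. Origin under its centre. Leave alone.
- dial_timer: Bystander: white kitchen timer, 67 mm wide, 61 high. Origin under its centre. Leave alone.
- tape_roll: Bystander: roll of tape lying flat, 96 mm wide, 25 high. Origin under its centre. Leave alone.
- pizza_wheel: Bystander: pizza wheel with red handle lying flat, 196 x 132 x 27. Origin under its centre. Leave alone.
- dough_scraper: Bystander: purple dough scraper lying flat, 159 x 234 x 12. Origin under its centre. Leave alone.
- stop_hump (a point): Centre of the upright face of the black hump on the stop, beside the thumb pad (13 mm outwards of the pad's middle), 36 mm outside the stop's face, 56 mm above the table; the hump is 32 wide across the bar, 16 thick, 70 mm high. A finger that presses the pad pushes on this face to rail -y to open the stop.
There are look-alikes about, which are no part of the job. Leave any pink or purple look-alike of the tin_loose alone.

How it is judged:
On the way, in this order (a step that is already met when the one before it is completed fails the run):
1. the release is pressed and the stop pushed back to the end of its travel (within 8 mm) (value of joint release above 0.15 rad and value of joint stop above 0.107 m), for 0.1 s.
2. the loose tin stands upright in the gap against the bar, within 10 mm (x of tin_loose in the frame of tin_rail above -0.058 m and y of tin_loose in the frame of tin_rail between -0.085 and 0.02 m and angle between tin_loose's own z axis and vertical below 0.1 rad), for 0.2 s.
At the end, for the whole second after the job is handed in: The stop is pushed up so that no more than 10 mm of slack is left in the row of three tins, the release is let go, and all three tins stand upright and at rest on the table between the cheeks, in their order, within 12 mm of touching the bar (value of joint stop below 0.086 m and value of joint release below 0.2 rad and x of each of tin_end, tin_mid, tin_loose in the frame of tin_rail above -0.06 m and y of tin_end in the frame of tin_rail above 0.11 m and y of tin_mid in the frame of tin_rail between 0.035 and 0.07 m and y of tin_loose in the frame of tin_rail between -0.04 and -0.005 m and angle between each of tin_end, tin_mid, tin_loose's own z axis and vertical below 0.1 rad and height (world z) of each of tin_end, tin_mid, tin_loose below 0.01 m and linear speed of tin_loose below 0.02 m/s).
It fails at once if a tin is lifted off the table (height (world z) of any of tin_loose, tin_mid, tin_end above 0.015 m).
It fails at once if a tin is gripped or pushed hard (over 30 N) (contact force between the fingers and tin_loose above 30 N or contact force between the fingers and tin_mid above 30 N or contact force between the fingers and tin_end above 30 N).
It fails at once if a tin is tipped over (angle between any of tin_loose, tin_mid, tin_end's own z axis and vertical above 0.4 rad).
It fails at once if a bystander is moved by more than 3 cm (distance of any of salt_shaker, garlic, dial_timer, tape_roll, pizza_wheel, dough_scraper from where it was at the start of the episode above 0.03 m).
It also fails if it takes over 72 s, if anything falls off the work surface, if the arm or the gripper's body presses on something with over 40 N, if the wrist force passes 120 N, or if a joint passes its speed limit or range.

## Working session

There is one attempt and no reset: what is moved stays moved. The work goes in short steps, Python scripts to look and compute and a tool call to move; the robot and the scene stay as the last step left them, time stands still between calls to the robot, and variables do not carry over. Pictures are saved under pics/ and viewed, at most 10 in all, crops included, and the job is handed in when it is done.

Besides the shell and the picture viewer there is one more tool, called after "Request:" as name(argument=value, ...), one argument or row to a line, values as JSON. drive_tool: Moves the arm, as the interface text tells. Its arguments: {"type":"object","properties":{"series":{"type":"array"},"hand":{"type":"number"},"newtons":{"type":"number"}},"required":["series"]}

```bash
mkdir -p pics; ls; cat > h.py <<'E'
import numpy as np, cv2
from bench import r, vision
def ray(c,u,v):
    K=c["intrinsics"];d=np.array([(u-K[0][2])/K[0][0],(v-K[1][2])/K[1][1]]);s=d.copy()
    for _ in range(20): s=d/(1+c["k1"]*(s@s))
    R=np.array(c["R"]);t=np.array(c["t"])
    return -R.T@t, R.T@np.array([s[0],s[1],1])
def onz(c,u,v,z):
    o,d=ray(c,u,v); return o+d*(z-o[2])/d[2]
def proj(c,X):
    p=np.array(c["R"])@np.array(X)+np.array(c["t"]);s=p[:2]/p[2];s=s*(1+c["k1"]*(s@s));K=c["intrinsics"]
    return np.array([K[0][0]*s[0]+K[0][2],K[1][1]*s[1]+K[1][2]])
def snap(n):
    import pickle
    c=vision.camera(n);pickle.dump(c,open(f"{n}.pkl","wb"));return c
E
python3 - <<'E'
from h import *
for n in("top","side"):
    c=snap(n);cv2.imwrite(f"pics/{n}0.png",c["color"][:,:,::-1])
    print(n,c["k1"],-np.array(c["R"]).T@c["t"],np.round(c["R"],2).tolist())
s=r.read_state();print(s["time"],s["ee_pos"],s["eef_rot"],s["width"],r.finger_overhang)
E
```

```text
pics
top -0.012863660851061309 [0.32893365 0.00785059 1.09396084] [[-0.02, -1.0, -0.02], [-0.99, 0.02, -0.17], [0.17, 0.02, -0.99]]
side 0.037304065370644714 [-0.62126869  0.38651451  1.28128387] [[-0.3, -0.95, 0.01], [-0.69, 0.21, -0.69], [0.66, -0.22, -0.72]]
0.1 [ 0.26088626 -0.56756695  0.2298308 ] [ 9.76879716e-01  2.13788683e-01 -1.58253603e-04 -6.28261335e-04] 0.08715549719331254 0.008
```

View pics/top0.png

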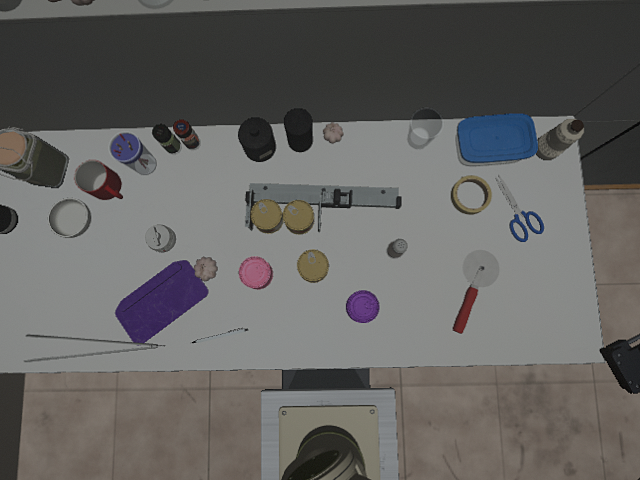

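View pics/side0.png

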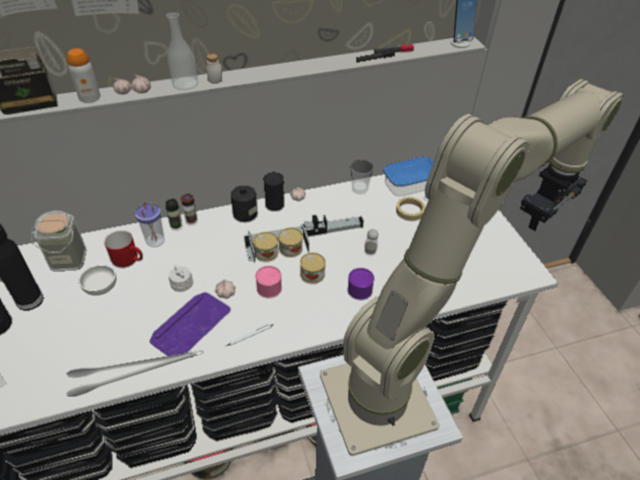

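The top view shows the rail from (248,190) to (400,202), the row tins at (266,215) and (298,216), and the stop cheek at x≈320 with its pad and hump at ≈(343,198). The loose tin is at (313,266), with the pink tin (256,272) and purple tin (362,306) nearby; the salt shaker is at (398,248).

```bash
python3 - <<'E'
from h import *
import pickle
c=pickle.load(open("top.pkl","rb"));im=c["color"]
hsv=cv2.cvtColor(im,cv2.COLOR_RGB2HSV)
m=cv2.inRange(hsv,(15,60,80),(32,255,255))
n,l,st,ce=cv2.connectedComponentsWithStats(m)
for i in range(1,n):
    if st[i,4]>100: print(st[i],ce[i].round(1),onz(c,*ce[i],.058).round(4))
crop=im[170:245,235:415]
cv2.imwrite("pics/crop.png",cv2.resize(crop,None,fx=4.4,fy=4.4,interpolation=cv2.INTER_CUBIC)[:,:,::-1])
s=pickle.load(open("side.pkl","rb"));
cv2.imwrite("pics/crops.png",cv2.resize(s["color"][195:295,235:395],None,fx=5,fy=5,interpolation=cv2.INTER_CUBIC)[:,:,::-1])
E
```

```text
[453 176  38  37 376] [471.4 193.7] [ 0.6058 -0.3567  0.058 ]
[585 184  55   5 185] [611.7 186.1] [ 0.6164 -0.6929  0.058 ]
[ 251  199   63   31 1369] [282.2 214.8] [0.5653 0.0979 0.058 ]
[297 249  32  33 703] [312.5 265.9] [0.4407 0.0276 0.058 ]
```

View pics/crop.png

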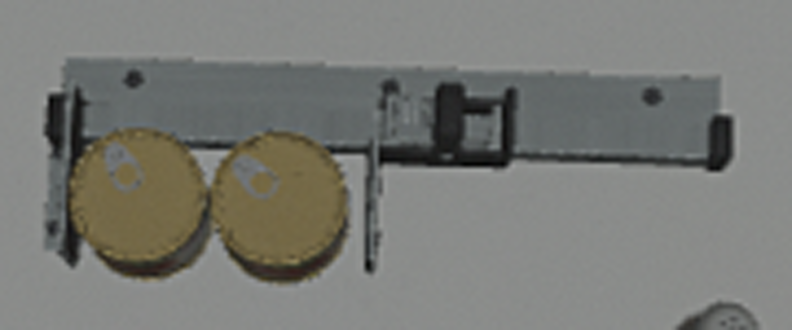

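View pics/crops.png

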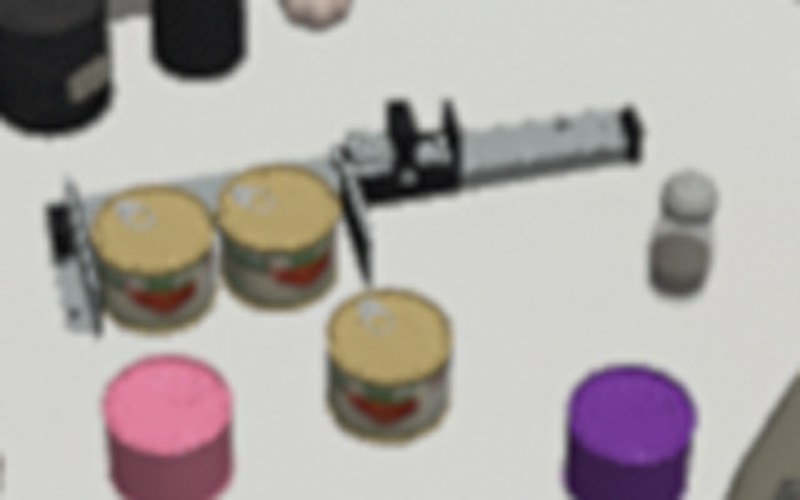

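The crops show tin tops at crop px (139,192) and (281,199), the stop's cheek at x≈372, the pad at x 385–435, and the hump at x 437–465. The end wall is at x≈510 and the end stop at x≈720. There is a small gap between tin_mid and the stop.

```bash
python3 - <<'E'
from h import *
import pickle
c=pickle.load(open("top.pkl","rb"));s=pickle.load(open("side.pkl","rb"))
im=c["color"];hsv=cv2.cvtColor(im,cv2.COLOR_RGB2HSV)
m=cv2.inRange(hsv,(15,60,80),(32,255,255))
# tin tops: circle fit via min enclosing of halves on plane
ys,xs=np.nonzero(m[195:235,245:320]);xs+=245;ys+=195
P=np.array([onz(c,u,v,.058)[:2] for u,v in zip(xs,ys)])
from scipy.cluster.vq import kmeans2
ce,lab=kmeans2(P,np.array([[.565,.137],[.565,.06]]),minit='matrix');print("row tins",ce.round(4), "spacing",np.linalg.norm(ce[0]-ce[1]))
d=ce[0]-ce[1];print("yaw tins",np.degrees(np.arctan2(-d[0],d[1])))
f=lambda x,y:(235+(x+.5)/4.4-.5,170+(y+.5)/4.4-.5)
for n,a,b,z in [("back",(65,58),(720,77),.0),("front",(85,150),(705,164),.0)]:
    A=onz(c,*f(*a),z);B=onz(c,*f(*b),z);d=A-B;print(n,A.round(4),B.round(4),"yaw",np.degrees(np.arctan2(-d[0],d[1])))
for n,p,z in [("humpface ftop",(437,120),.07),("cheek front top inner",(367,270),.048),("endwall outer",(517,120),.06),("endstop top outer",(733,140),.032),("endstop inner",(708,140),.032),("hump top front",(450,150),.07),("hump top back",(450,84),.07),("pad mid",(410,118),.048),("leftcheek inner",(74,230),.048)]:
    print(n,onz(c,*f(*p),z).round(4))
for n,p,z in [("S hump top",(400,100),.07),("S cheek front top",(368,283),.0)]:
    print(n,onz(s,235+p[0]/5,195+p[1]/5,z).round(4))
sh=cv2.cvtColor(s["color"],cv2.COLOR_RGB2HSV);ms=cv2.inRange(sh,(12,70,80),(32,255,255))
n,l,st,cc=cv2.connectedComponentsWithStats(ms)
for i in range(1,n):
    if st[i,4]>150:print("S",st[i],onz(s,*cc[i],.058).round(4))
E
```

```text
row tins [[0.5669 0.1366]
 [0.5628 0.0592]] spacing 0.07754545185127253
yaw tins -3.0304006254231375
back [0.6648 0.1867 0.    ] [ 0.6433 -0.1934  0.    ] yaw -3.2282748154423087
front [0.6092 0.1748 0.    ] [ 0.5919 -0.1822  0.    ] yaw -2.770976069287162
humpface ftop [ 0.6031 -0.0269  0.07  ]
cheek front top inner [0.5256 0.0129 0.048 ]
endwall outer [ 0.6047 -0.0708  0.06  ]
endstop top outer [ 0.5976 -0.1929  0.032 ]
endstop inner [ 0.5979 -0.179   0.032 ]
hump top front [ 0.5862 -0.0334  0.07  ]
hump top back [ 0.6231 -0.0345  0.07  ]
pad mid [ 0.6105 -0.0127  0.048 ]
leftcheek inner [0.5518 0.1734 0.048 ]
S hump top [ 0.617 -0.035  0.07 ]
S cheek front top [0.5348 0.0112 0.    ]
S [ 66  48  24  19 352] [1.8797 0.638  0.058 ]
S [  1  96  52  12 227] [1.5676 0.8334 0.058 ]
S [397 198  28  22 286] [ 0.5701 -0.3427  0.058 ]
S [ 38 222  27  10 203] [0.8165 0.7518 0.058 ]
S [253 228  50  23 636] [0.559 0.101 0.058]
S [301 253  24  20 348] [0.4355 0.0305 0.058 ]
```

Request:
drive_tool(
  series=[
    [[3.1,5.0,0],6.2],
    [[3.1,5.0,0],6.2],
    [[3.1,5.0,0],6.2],
    [[3.1,5.0,0],6.2],
    [[3.1,5.0,0],6.2],
    [[3.1,5.0,0],6.2],
    [[3.1,5.0,0],6.2],
    [[3.1,5.0,0],6.2],
    [[3.1,5.0,0],6.2],
    [[3.1,5.0,0],6.2],
  ],
  hand=1,
)

```text
time: 1.35
ee_pos: [0.5716, -0.0664, 0.2304]
eef_rot: [0.726, 0.687, -0.0, 0.0]
ft_force: [-0.4, -0.7, -0.5]
width: 0.0018
grip_force: 0.0
```

Request:
drive_tool(
  series=[
    [[1.8,2.7,0],0],
    [[1.8,2.7,0],0],
    [[0,0,-3],0],
    [[0,0,-4],0],
    [[0,0,-4],0],
    [[0,0,-3],0],
    [[0,0,-1.0],0],
    [[0,0,0],0],
    [[0,0,0],0],
    [[0,0,0],0],
  ],
)

```text
time: 2.6
ee_pos: [0.6077, -0.0139, 0.0818]
eef_rot: [0.727, 0.686, 0.001, 0.001]
ft_force: [-0.7, 0.3, 0.6]
width: 0.0005
grip_force: 0.0
```

```bash
python3 - <<'E'
from h import *
c=snap("top");s=snap("side")
print(r.read_state()["ee_pos"],r.read_state()["ft_force"])
a=cv2.resize(c["color"][170:245,290:390],None,fx=4,fy=4,interpolation=cv2.INTER_CUBIC)
b=cv2.resize(s["color"][190:265,290:390],None,fx=4,fy=4,interpolation=cv2.INTER_CUBIC)
cv2.imwrite("pics/two.png",np.hstack([a,b])[:,:,::-1])
E
```

```text
[ 0.60741265 -0.01396254  0.0813502 ] [-0.81468591  0.5412571  -0.52503081]
```

View pics/two.png

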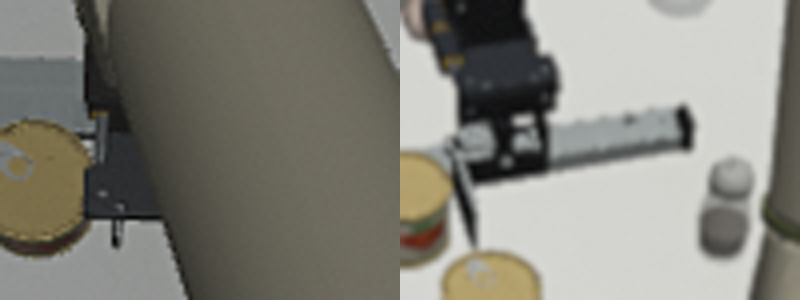

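The top view is blocked by the arm; the side view shows the closed fingers over the pad, just inside the hump. I'll descend gently.

Request:
drive_tool(
  series=[
    [[0,0,-1.0],0],
    [[0,0,-1.0],0],
    [[0,0,-0.3],0],
    [[0,0,-0.2],0],
    [[0,0,-0.2],0],
    [[0,0,-0.2],0],
    [[0,0,0],0],
    [[0,0,0],0],
    [[0,0,0],0],
    [[0,0,0],0],
  ],
)

```text
time: 3.95
ee_pos: [0.6072, -0.0132, 0.052]
eef_rot: [0.727, 0.687, 0.0, -0.0]
ft_force: [-1.8, 1.5, 4.8]
width: 0.0007
grip_force: 2.7
```

Request:
drive_tool(
  series=[
    [[0,0,-0.25],0],
    [[0,0,0],0],
    [[0,-0.3,0],0],
    [[0,-0.3,0],0],
    [[-0.05,-0.4,0],0],
    [[0,-0.5,0],0],
    [[-0.05,-0.5,0],0],
    [[0,-0.5,0],0],
    [[0,0,0],0],
    [[0,0,0],0],
  ],
)

```text
time: 5.2
ee_pos: [0.6057, -0.039, 0.0496]
eef_rot: [0.727, 0.686, -0.0, -0.0]
ft_force: [-4.8, 0.4, 10.5]
width: 0.0005
grip_force: 4.9
```

Request:
drive_tool(
  series=[
    [[-0.05,-0.9,0],0],
    [[-0.05,-1.0,0],0],
    [[-0.05,-1.0,0],0],
    [[-0.05,-1.0,0],0],
    [[-0.05,-1.0,0],0],
    [[-0.05,-1.0,0],0],
    [[-0.05,-1.0,0],0],
    [[-0.05,-0.8,0],0],
    [[0,0,0],0],
    [[0,0,0],0],
  ],
)

```text
time: 6.45
ee_pos: [0.6022, -0.1156, 0.0497]
eef_rot: [0.727, 0.686, 0.0, 0.0]
ft_force: [-3.0, 1.0, 7.4]
width: 0.0008
grip_force: 4.1
```

```bash
python3 - <<'E'
from h import *
s=snap("side")
print(r.read_state()["ee_pos"],r.read_state()["ft_force"])
b=cv2.resize(s["color"][190:290,240:400],None,fx=4.5,fy=4.5,interpolation=cv2.INTER_CUBIC)
cv2.imwrite("pics/s3.png",b[:,:,::-1])
E
```

```text
[ 0.6022347  -0.11560635  0.0497372 ] [-3.05241517  1.34625858  8.24068024]
```

View pics/s3.png

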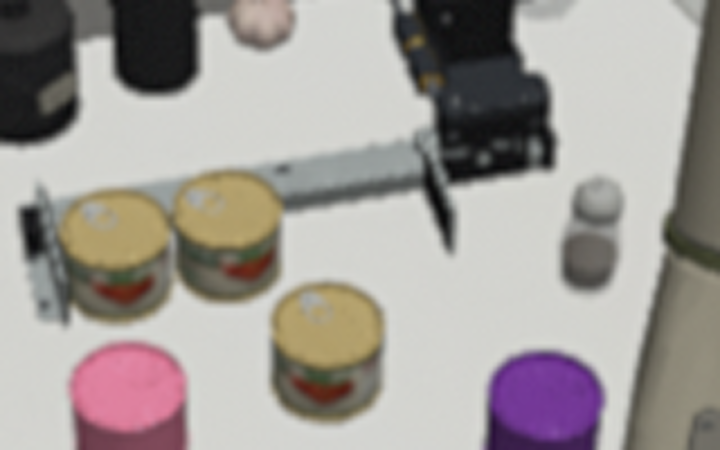

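The stop has moved with the finger and is nearly at the end stop. I'll push on to the end.

Request:
drive_tool(
  series=[
    [[-0.03,-0.4,0],0],
    [[-0.02,-0.3,0],0],
    [[0,-0.2,0],0],
    [[0,-0.2,0],0],
    [[0,-0.2,0],0],
    [[0,0,0],0],
    [[0,0,0],0],
    [[0,0,0],0],
    [[0,0,0],0],
    [[0,0,0],0],
  ],
)

```text
time: 7.75
ee_pos: [0.6023, -0.1166, 0.0499]
eef_rot: [0.724, 0.69, 0.004, -0.005]
ft_force: [-4.9, 31.3, 13.1]
width: 0.0005
grip_force: 19.6
```

Request:
drive_tool(
  series=[
    [[0,0.5,0],0],
    [[0,0.5,0],0],
    [[0,0,0],0],
    [[0,0,0.5],0],
    [[0,0,1],0],
    [[0,0,2],0],
    [[0,0,3],0],
    [[0,0,3],0],
    [[0,0,3],0],
    [[0,0,3],0],
  ],
  hand=0.25,
)

```text
time: 9.0
ee_pos: [0.6014, -0.1191, 0.2065]
eef_rot: [0.727, 0.686, 0.0, 0.0]
ft_force: [-0.2, 0.3, 0.2]
width: 0.0652
grip_force: 0.0
```

Request:
drive_tool(
  series=[
    [[-2.5,2.0,0],8.7],
    [[-2.5,2.0,0],8.7],
    [[-2.5,2.0,0],8.7],
    [[-2.5,2.0,0],8.7],
    [[-2.5,2.0,0],8.7],
    [[-2.5,2.0,0],8.7],
    [[-2.5,2.0,0],8.7],
    [[-2.5,1.8,0],8.7],
    [[0,0,0],8.7],
    [[0,0,0],0],
  ],
)

```text
time: 10.25
ee_pos: [0.4016, 0.0391, 0.2051]
eef_rot: [0.131, 0.991, -0.0, 0.001]
ft_force: [-0.5, 0.7, 0.8]
width: 0.0654
grip_force: 0.0
```

```bash
python3 - <<'E'
from h import *
c=snap("top");s=snap("side")
q=r.read_state();print(q["ee_pos"],np.round(q["joint_positions"],2),q["eef_rot"])
for n,c in(("top",c),("side",s)):
    hsv=cv2.cvtColor(c["color"],cv2.COLOR_RGB2HSV)
    m=cv2.inRange(hsv,(12,70,80),(32,255,255))
    k,l,st,ce=cv2.connectedComponentsWithStats(m)
    for i in range(1,k):
        if st[i,4]>150: print(n,st[i],onz(c,*ce[i],.058).round(4))
a=c=vision.camera("top")["color"][160:340,230:430];b=s["color"][180:360,220:420]
cv2.imwrite("pics/t4.png",cv2.resize(np.hstack([a,b]),None,fx=2,fy=2,interpolation=cv2.INTER_CUBIC)[:,:,::-1])
E
```

```text
[0.40172028 0.03900496 0.20462483] [ 0.62 -0.14 -0.75  2.   -0.1   1.25  1.21] [ 1.32526601e-01  9.91179393e-01 -4.34981088e-05  3.28650111e-04]
top [  0 132  25  23 400] [0.7718 0.7785 0.058 ]
top [  0 148  20  17 240] [0.7331 0.787  0.058 ]
top [453 176  38  37 356] [ 0.6052 -0.3564  0.058 ]
top [585 184  55   5 202] [ 0.6164 -0.6922  0.058 ]
top [251 199  63  22 814] [0.5765 0.1014 0.058 ]
side [ 66  48  24  19 353] [1.8799 0.6379 0.058 ]
side [  1  96  52  12 241] [1.5676 0.8333 0.058 ]
side [ 38 221  27  11 205] [0.8167 0.7516 0.058 ]
side [253 228  47  23 609] [0.5595 0.1043 0.058 ]
side [301 253  24  20 349] [0.4356 0.0305 0.058 ]
```

View pics/t4.png

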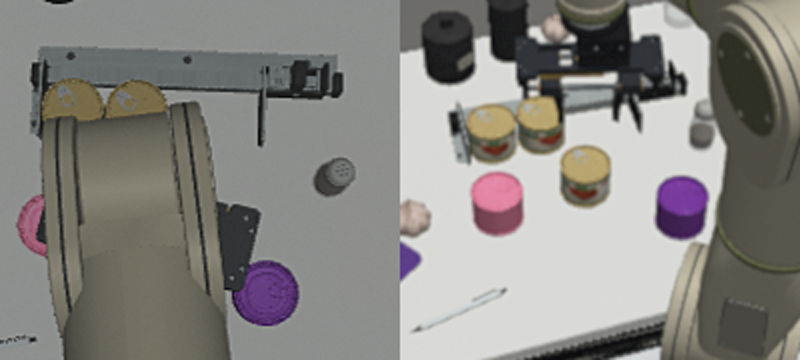

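The stop sits at its end of travel. The gripper is behind the loose tin with clearance, so I'm lowering it.

Request:
drive_tool(
  series=[
    [[-0.4,0.1,-2],0],
    [[0,0,-3],0],
    [[0,0,-3],0],
    [[0,0,-3],0],
    [[0,0,-2],0],
    [[0,0,-2],0],
    [[0,0,-1.2],0],
    [[0,0,-1],0],
    [[0,0,0],0],
    [[0,0,0],0],
  ],
)

```text
time: 11.65
ee_pos: [0.3979, 0.0401, 0.0325]
eef_rot: [0.131, 0.991, 0.0, 0.0]
ft_force: [0.6, -0.2, 0.6]
width: 0.0656
grip_force: 0.0
```

Request:
drive_tool(
  series=[
    [[0.5,-0.1,0],0],
    [[0.5,-0.1,0],0],
    [[0.4,-0.1,0],0],
    [[0.4,-0.2,0],0],
    [[0.5,-0.3,0],0],
    [[0.6,-0.35,0],0],
    [[0.6,-0.35,0],0],
    [[0.6,-0.35,0],0],
    [[0.6,-0.35,0],0],
    [[0.6,-0.35,0],0],
  ],
)

```text
time: 12.9
ee_pos: [0.4509, 0.0143, 0.0321]
eef_rot: [0.131, 0.991, 0.0, -0.0]
ft_force: [-0.9, 0.8, -0.7]
width: 0.0653
grip_force: 0.9
```

```bash
cat > t.py <<'E'
from h import *
s=snap("side");q=r.read_state();print(q["time"],q["ee_pos"],q["ft_force"])
m=cv2.inRange(cv2.cvtColor(s["color"],cv2.COLOR_RGB2HSV),(12,70,80),(32,255,255))[215:300,245:345]
k,l,st,ce=cv2.connectedComponentsWithStats(m)
for i in range(1,k):
    if st[i,4]>60:
        p=onz(s,*(ce[i]+[245,215]),.058)[:2]+[.003,-.001]; d=p-[.608,.008]
        print(st[i],p.round(4),"rail",(d@[.9986,-.052]).round(4),(d@[.052,.9986]).round(4))
E
python3 t.py
```

```text
12.95 [0.45165803 0.01384447 0.03213949] [ 0.24847294 -0.38531881 -0.27284211]
[  8  13  48  23 439] [0.5673 0.1185] rail -0.0464 0.1082
[ 49  33  33   5 105] [0.4867 0.0118] rail -0.1213 -0.0025
[ 60  40  23   8 126] [0.4549 0.0135] rail -0.1532 -0.0025
```

Request:
drive_tool(
  series=[
    [[0.7,-0.4,0],0],
    [[0.7,-0.4,0],0],
    [[0.7,-0.4,0],0],
    [[0.7,-0.4,0],0],
    [[0.7,-0.4,0],0],
    [[0.7,-0.4,0],0],
    [[0.7,-0.4,0],0],
    [[0.7,-0.4,0],0],
    [[0.6,-0.3,0],0],
    [[0.2,-0.1,0],0],
  ],
)

```text
time: 14.2
ee_pos: [0.5149, -0.0216, 0.032]
eef_rot: [0.131, 0.991, 0.0, -0.0]
ft_force: [-2.1, 1.7, 0.6]
width: 0.0651
grip_force: 1.3
```

```bash
python3 t.py; python3 - <<'E'
from h import *
import pickle
s=pickle.load(open("side.pkl","rb"))["color"][195:285,235:395];t=vision.camera("top")["color"][170:260,235:395]
cv2.imwrite("pics/t5.png",cv2.resize(np.vstack([s,t]),None,fx=3.3,fy=3.3,interpolation=cv2.INTER_CUBIC)[:,:,::-1])
E
```

```text
14.25 [ 0.51488771 -0.02161703  0.03207176] [-0.34119949  0.18700738  1.68122786]
[  8  13  79  23 631] [0.5597 0.09  ] rail -0.0525 0.0793
[ 65  22  22   8 132] [ 0.5201 -0.0227] rail -0.0862 -0.0352
```

View pics/t5.png

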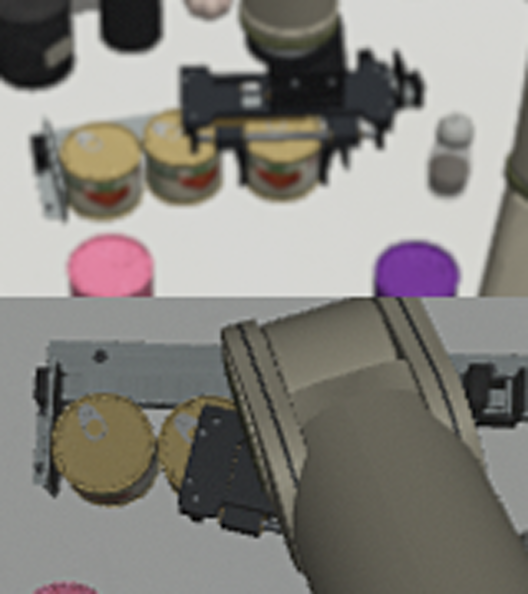

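The loose tin is entering the gap, clear of tin_mid. I'll square the cradle to the rail while pushing on gently.

Request:
drive_tool(
  series=[
    [[0.1,-0.05,0],2],
    [[0.15,-0.05,0],2],
    [[0.15,-0.1,0],2],
    [[0.15,-0.1,0],2],
    [[0.15,-0.05,0],2],
    [[0.2,0,0],0],
    [[0.2,0,0],0],
    [[0.2,0,0],0],
    [[0.2,0,0],0],
    [[0,0,0],0],
  ],
)

```text
time: 15.55
ee_pos: [0.5298, -0.0248, 0.0321]
eef_rot: [0.044, 0.999, 0.0, 0.0]
ft_force: [-0.6, -0.7, 0.6]
width: 0.0654
grip_force: 0.3
```

Request:
drive_tool(
  series=[
    [[0.1,0,0],0],
    [[0.1,0,0],0],
    [[0.1,0,0],0],
    [[0.1,0,0],0],
    [[0.1,0,0],0],
    [[0,0,0],0],
    [[0,0,0],0],
    [[0,0,0],0],
    [[0,0,0],0],
    [[0,0,0],0],
  ],
)

```text
time: 16.8
ee_pos: [0.5333, -0.025, 0.0318]
eef_rot: [0.044, 0.999, -0.0, -0.001]
ft_force: [-7.6, 0.0, 4.5]
width: 0.0655
grip_force: 4.3
```

Request:
drive_tool(
  series=[
    [[-0.6,0,0],0],
    [[-1.0,0,0],0],
    [[-1.2,0,0],0],
    [[-1,0,0],0],
    [[0,0,2],0],
    [[0,0,3],0],
    [[0,0,4],0],
    [[0,0,4],0],
    [[0,-1,2],-8],
    [[0,-2,0],-8],
  ],
)

```text
time: 18.05
ee_pos: [0.498, -0.0543, 0.1856]
eef_rot: [0.184, 0.983, 0.0, 0.003]
ft_force: [0.3, -0.5, -0.9]
width: 0.0653
grip_force: 0.0
```

Request:
drive_tool(
  series=[
    [[1.3,-2,0],-8],
    [[1.3,-2,0],-8],
    [[1.3,-2,0],-8],
    [[1.3,-2,0],-8],
    [[1.3,-2,0],-8],
    [[1.3,-2,0],-8],
    [[1,-1,0],-8],
    [[1,-0.5,0],-8],
    [[0.4,0,0],-8],
    [[0,0,0],0],
  ],
  hand=1,
)

```text
time: 19.3
ee_pos: [0.5991, -0.1896, 0.1835]
eef_rot: [0.725, 0.689, 0.001, 0.0]
ft_force: [-0.1, -0.5, 0.1]
width: 0.0006
grip_force: 0.0
```

```bash
python3 t.py; python3 - <<'E'
from h import *
import pickle
s=pickle.load(open("side.pkl","rb"))["color"][185:275,235:395];t=vision.camera("top")["color"][170:260,235:435-40]
cv2.imwrite("pics/t6.png",cv2.resize(np.vstack([s,t]),None,fx=3.3,fy=3.3,interpolation=cv2.INTER_CUBIC)[:,:,::-1])
E
```

```text
19.35 [ 0.59881182 -0.18966096  0.18328318] [ 0.11950613 -0.04436386  0.23094586]
[ 61   8  24  18 298] [ 0.5566 -0.0256] rail -0.0495 -0.0362
[  8  13  50  23 636] [0.562  0.1003] rail -0.0508 0.0898
```

View pics/t6.png

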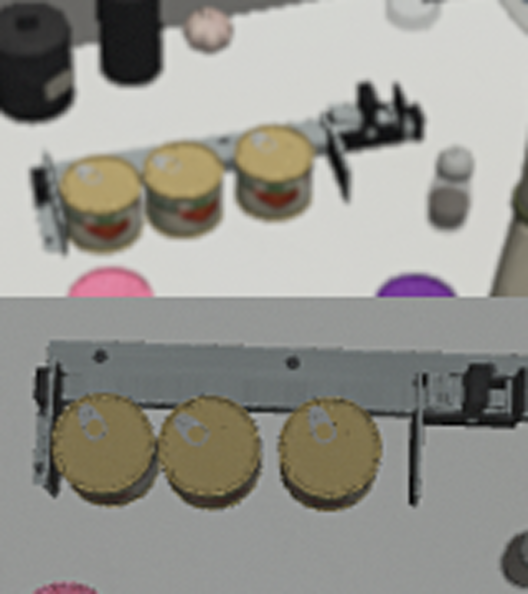

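All three tins are against the bar: the loose one sits in the gap and the stop is wide open. Next I lower outside the end wall and push the stop closed.

Request:
drive_tool(
  series=[
    [[0,-0.3,-3],0],
    [[0,0,-3],0],
    [[0,0,-3],0],
    [[0,0,-2],0],
    [[0,0,-1.2],0],
    [[0,0,-1.1],0],
    [[0,0,0],0],
    [[0,0.5,0],0],
    [[0,0.5,0],0],
    [[0,0.5,0],0],
  ],
)

```text
time: 20.65
ee_pos: [0.5991, -0.1797, 0.0498]
eef_rot: [0.726, 0.688, -0.0, 0.002]
ft_force: [2.6, -8.6, -1.3]
width: -0.0
grip_force: 4.3
```

Request:
drive_tool(
  series=[
    [[0,0.4,0],0],
    [[0.05,0.4,0],0],
    [[0,0.4,0],0],
    [[0.05,0.4,0],0],
    [[0,0.4,0],0],
    [[0.05,0.4,0],0],
    [[0,0.4,0],0],
    [[0,0.3,0],0],
    [[0,0,0],0],
    [[0,0,0],0],
  ],
)

```text
time: 21.9
ee_pos: [0.6004, -0.1482, 0.0496]
eef_rot: [0.726, 0.688, -0.0, 0.001]
ft_force: [0.9, -5.3, 1.5]
width: 0.0007
grip_force: 3.1
```

Request:
drive_tool(
  series=[
    [[0,0.2,0],0],
    [[0.05,0.2,0],0],
    [[0,0.2,0],0],
    [[0,0.1,0],0],
    [[0,0.1,0],0],
    [[0,0,0],0],
    [[0,0,0],0],
    [[0,0,0],0],
    [[0,0,0],0],
    [[0,0,0],0],
  ],
)

```text
time: 23.15
ee_pos: [0.6007, -0.143, 0.0496]
eef_rot: [0.727, 0.687, -0.001, 0.002]
ft_force: [1.9, -13.4, 0.1]
width: 0.0004
grip_force: 6.6
```

Request:
drive_tool(
  series=[
    [[0,0.1,0],0],
    [[0,0.1,0],0],
    [[0,0.1,0],0],
    [[0,0,0],0],
    [[0,0,0],0],
    [[0,0,0],0],
    [[0,0,0],0],
    [[0,0,0],0],
    [[0,0,0],0],
    [[0,0,0],0],
  ],
)

```text
time: 24.4
ee_pos: [0.6007, -0.1427, 0.0497]
eef_rot: [0.727, 0.686, -0.002, 0.003]
ft_force: [2.3, -20.9, -0.3]
width: 0.0004
grip_force: 10.1
```

Blocked and snug: the force rises with no motion. Now I back off and lift.

Request:
drive_tool(
  series=[
    [[0,-0.4,0],0],
    [[0,-0.5,0],0],
    [[0,-0.7,0],0],
    [[0,-0.7,0],0],
    [[0,0,2],0],
    [[0,0,4],0],
    [[0,0,4],0],
    [[0,-2,2],0],
    [[0,-4,0],0],
    [[0,-4,0],0],
  ],
)

```text
time: 25.65
ee_pos: [0.601, -0.2594, 0.1713]
eef_rot: [0.725, 0.689, 0.001, 0.001]
ft_force: [-0.2, -0.6, -0.5]
width: 0.0004
grip_force: 0.0
```

```bash
python3 t.py; python3 - <<'E'
from h import *
import pickle
s=pickle.load(open("side.pkl","rb"))["color"][185:275,235:395];t=vision.camera("top")["color"][170:260,235:395]
cv2.imwrite("pics/t7.png",cv2.resize(np.vstack([s,t]),None,fx=3.3,fy=3.3,interpolation=cv2.INTER_CUBIC)[:,:,::-1])
E
```

```text
25.7 [ 0.59935993 -0.26687586  0.17057451] [-3.65066992 -5.90689894 -1.19475374]
[  8   9  72  27 955] [0.5605 0.066 ] rail -0.0504 0.0555
```

View pics/t7.png

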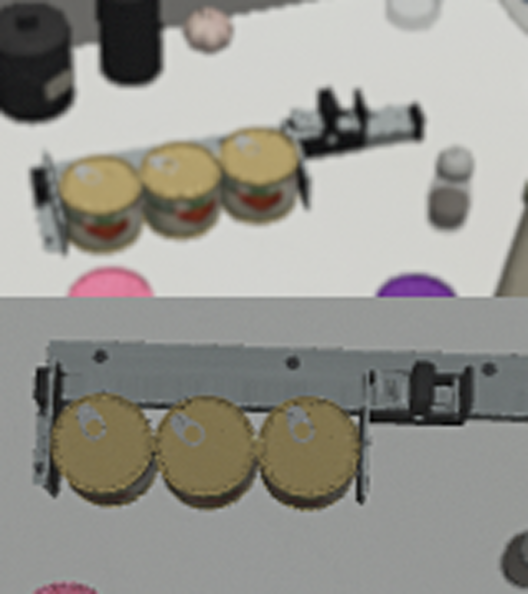

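The three tins stand snug side by side against the bar, and the stop touches the third. I'm handing in.

```bash
python3 -c "
from bench import r
print(r.close_job())"
```

```text
the job is handed in; nothing more can be done
None
```

I handed the job in after about 26 s of robot time: the last pictures show the loose tin in the row, all three tins snug against the bar, and the stop pushed up against the third; no verdict came back.

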